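# Tuck a cover strip under the lapped leaf and hold it flat

## Task

Pick up the copper cover strip and tuck its front edge (the long edge farther from its standing rib) under the blue hinged leaf of the lap jig without lifting the leaf, sliding it fully home against the stop beneath the leaf, square to it and with the strip's ends in line with the leaf's ends. Then press the strip firmly down flat on the grey bed and finish while still holding it pressed there: do not let go. Leave the marker, the spanner and the tin lid where they are.

Things in the scene. Friction and masses are not known exactly. Their poses are not given: they have to be found in the camera images.
- strip: loose copper strip, 0.15 kg: plate 90 (x) x 130 (y) x 4 mm with a standing rib on top, 10 mm thick (x), 70 long (y), rising to 31 mm above the underside. Origin on the underside below the rib's middle; x points to the long plain front edge (65 mm ahead; rear edge 25 mm behind), y along the rib, z up. Starts flat on the bench, rib up
- strip_edge (a point): middle of the strip's long front edge, on the underside
- strip_rib (a point): middle of the top of the strip's rib, 31 mm above the underside
- jig: fixed lap jig: plywood base 170 x 170 x 10 mm carrying the grey bed, a dark steel stop and hinge block along its +x side, and the blue leaf. Origin under the middle of the base; x points from the open front of the bed to the leaf and stop, y along the leaf, z up. Tallest part 31 mm
- bed: rigid grey bed plate of the jig, 132 (x) x 150 (y) x 5 mm, fixed on the base; its flat top is 15 mm above the bench. It reaches from 80 mm behind the jig's origin to the stop (x = -80 to +52 mm in the jig's frame). Origin under its middle (jig x = -14 mm, height 10 mm)
- jig_home (a point): middle of the foot of the stop face, on the bed top (jig frame x = 52, y = 0, z = 15 mm), axes as the jig's: the strip's front edge belongs here, edge middle on this point
- leaf (a joint): hinge of the blue leaf, rad: 0 = closed (its rest, on a limit), grows as it is lifted. The leaf is a light plate, 130 mm long (y), 4 mm thick, level at 0, hinged along its far edge and held down by its weight alone; its underside is 9 mm above the bed, and it covers the bed from its lip to the stop
- leaf_lip (a point): middle of the lower edge of the leaf's free lip (jig frame x = 20, y = 0, z = 24 mm when closed), 32 mm in front of the stop face
- marker: grey marker pen with black cap, 128 mm long, a bystander; origin under its middle
- spanner: steel spanner, 157 mm long, a bystander; origin under its middle
- tin_lid: round metal tin lid, 92 mm across, a bystander; origin under its middle

How it is judged:
By the outcome, as a careful person would: the job done as asked, in the order asked, and still so for the second after the job is handed in, while the arm keeps its last pose, push and grip.
It also fails if it takes over 40 s, if anything falls off the work surface, if the arm or the gripper's body presses on something with over 40 N, if the wrist force passes 120 N, or if a joint passes its speed limit or range.

## Robot

A 7-joint arm with a two-finger parallel gripper is mounted at the origin on a cart in front of the work surface, level with it; the furniture and walls round the work are solid. World frame = base frame: x ahead of the robot, y to its left, z up, the work surface at z = 0. Lengths are in m, angles in rad, forces in N, time in s.
With the tool pointing down it reaches from about 0.425 to 0.975 m from the base axis. Payload 16.7 kg.
Tool frame: the origin (TCP) lies on the centre line of the jaws, within the pads' length; the fingertips stand 17 mm ahead of it and the grasp point (between the pads) lies 2 mm behind it; z points along the fingers, y is the direction in which the jaws open and shut (so a half turn about z gives the same grasp; the last joint's range is limited). The gripper opens to 85 mm and grips with 20 to 120 N. Pads are 22 mm wide; open, the fingers measure 114 mm over their backs; the gripper's body (76 mm by 85 mm) begins 54 mm behind the grasp point. The pads swing forward as they close: fully open they stand 13 mm farther back than shut.
Start: joints at [-1.385, 0.426, 0.074, 1.606, -0.034, 1.111, -0.067], TCP at [0.222, 0.637, 0.248] pointing down, gripper open.
Joint ranges: [-2.85, 2.85], [-0.5, 2.14], [-1.23, 1.37], [0.21, 2.46], [-1.02, 4.16], [0.16, 2.05], [-2.73, 2.73]. Speed limits (rad/s): [1.89, 1.89, 2.39, 2.39, 3.01, 3.01, 3.01].

## Interface

Orientations are given as a unit quaternion [w, x, y, z].
In Python, from bench import robot, imaging gives the robot as it stands.
- The arm moves only by the tool drive_tool, never from a script. Its argument "rows" is a list of rows, each a list of 7 numbers: the turn, a rotation vector about the tool's x, y, z in rad, then the shift along the tool's x, y, z in m, then the closure, from -1 (fully open) to 1 (shut). In form: [[rx, ry, rz, tx, ty, tz, grip], ...]. A call has exactly 8 rows; each row is the pose to reach, as a shift and turn from the pose measured when the call began, along the tool's axes at that moment; what a row does not reach only later rows make up. A row lasts 1/12 s, in which the tool goes at most 41.7 mm and 7.16 degrees, less where a joint would pass 70% of its speed; a pose out of reach is approached as far as the arm can. A call with a gripper value outside its range is refused whole. The fingers move at their own pace and stop on an object; the grip force is fixed at half the most. Time passes only in rows, so rows that repeat a pose let the fingers close, or fill a call up. It gives the time, the measured TCP pose, the force and the opening at its end, in the units of the state.
- robot.read_state(): the state, without advancing time (a new reading comes with each control period).
- imaging.snapshot(name): name is "scene" or "top" or "wrist"; returns a dict with "img" (384x512x3 uint8, red, green, blue), "fx", "fy", "cx", "cy" (pixels), "R" (3x3) and "t" (3): a world point X has camera coordinates R X + t. Camera axes: x right, y down, z forward; pixel columns grow to the right and rows downward; lengths in m; the calibration is good to about 2 mm. A picture is of the moment at which its call begins. There is no depth.
- robot.close_job(): hands the job in, once; it reports no verdict.
The state is a dict: "time": time; "joint_pos": joint angles; "dq": joint speeds; "joint_efforts": joint torques, N m; "tcp_pos": TCP position; "tool_rot": TCP orientation; "wrist_force": force on the tool from outside, world axes, zero at the start; "torque": the same for the moment, N m; "grip_width": finger opening in m.
Only numpy, scipy, OpenCV 4.12 (cv2) and the standard library are available. Lean on these libraries where they do the work, as an engineer would, in place of code of your own. Each camera call takes 0.05 s, during which the arm holds its last target. There are 200 camera calls.

## Working session

There is one attempt and no reset: what is moved stays moved. The work goes in short steps, Python scripts to look and compute and a tool call to move; the robot and the scene stay as the last step left them, time stands still between calls to the robot, and variables do not carry over. Pictures are saved under pics/ and viewed, about 8 in all and at most 12, crops included, and the job is handed in when it is done.

Besides the shell and the picture viewer there is one more tool, called as name([rows], argument=value, ...), one row to a line, values as JSON. drive_tool: Moves the arm, as the interface text tells. Its arguments: {"type":"object","properties":{"rows":{"type":"array","items":{"type":"array","items":{"type":"number"}}}},"required":["rows"]}

```bash
ls; mkdir -p pics; cat > h.py <<'E'
import numpy as np, cv2
from bench import robot, imaging
def snap(n,f=None):
    s=imaging.snapshot(n); 
    if f: cv2.imwrite('pics/'+f,s['img'][:,:,::-1])
    return s
def ray(s,u,v,z):
    R=np.array(s['R']);t=np.array(s['t']);c=-R.T@t
    d=R.T@np.array([(u-s['cx'])/s['fx'],(v-s['cy'])/s['fy'],1])
    return c+d*(z-c[2])/d[2]
def proj(s,X):
    p=np.array(s['R'])@np.array(X)+np.array(s['t']); return np.array([s['fx']*p[0]/p[2]+s['cx'],s['fy']*p[1]/p[2]+s['cy']])
E
python3 - <<'E'
from h import *
a=snap('top','a.png');b=snap('scene','b.png')
cv2.imwrite('pics/ab.png',cv2.resize(np.hstack([a['img'],b['img']])[:,:,::-1],(800,300),interpolation=cv2.INTER_AREA))
for s in(a,b): print(s['fx'],-np.array(s['R']).T@s['t'],np.array(s['R'])[2])
print(robot.read_state())
E
```

```text
pics
412.4312174468283 [ 0.4496467  -0.1353793   1.13226846] [ 0.10204277 -0.01305292 -0.99469437]
361.4589161015989 [ 0.18156732 -0.6499348   0.70792739] [ 0.39142291  0.57798607 -0.71604484]
{'time': 0.1, 'joint_pos': array([-1.3844835 ,  0.42668331,  0.0738707 ,  1.60655467, -0.03406456,
        1.11080521, -0.06708866]), 'dq': array([ 2.19715616e-05,  1.17318960e-03,  3.06693310e-03, -2.66466962e-03,
        3.62436669e-04, -1.01788148e-03, -2.83289496e-04]), 'joint_efforts': array([ 6.40602491e-03, -9.51535249e+01,  3.77089575e+00, -4.64402676e+01,
        1.96578470e-02,  6.56355929e-03, -4.66904987e-05]), 'tcp_pos': array([0.22236404, 0.63694426, 0.24766677]), 'tool_rot': array([-3.80090291e-05,  1.67128903e-01,  9.85934874e-01, -5.94499859e-04]), 'wrist_force': array([ 0.90258249,  0.66798397, -0.24361871]), 'torque': array([-0.00562623, -0.02592334,  0.06810636]), 'grip_width': 0.08534107331774696}
```

View pics/a.png

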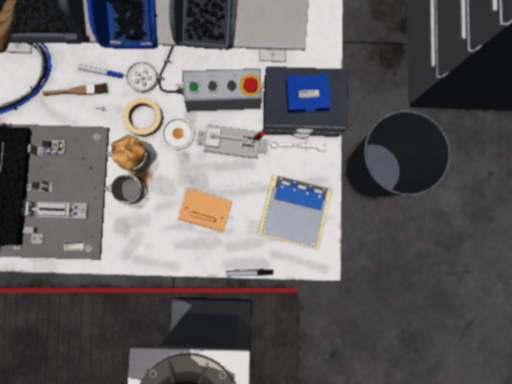

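View pics/b.png

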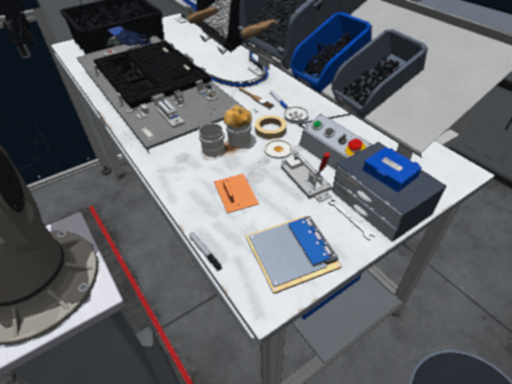

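The top view shows the strip at about (205,210), its rib at (202,216). The jig is at (296,212), with the leaf on its far (upper) side at (302,191). The marker lies at (250,272) and the spanner at (298,146).

```bash
python3 - <<'E'
from h import *
a=snap('top');hsv=cv2.cvtColor(a['img'],cv2.COLOR_RGB2HSV)
def rect(s,mask,near,z,name):
    n,l,st,c=cv2.connectedComponentsWithStats(mask)
    k=min((i for i in range(1,n) if st[i,4]>150),key=lambda i:np.hypot(*(c[i]-near)))
    cs,_=cv2.findContours((l==k).astype(np.uint8),0,1)
    P=np.array([ray(s,*p[0],z)[:2] for p in max(cs,key=len)])
    (cx,cy),(w,h),an=cv2.minAreaRect((P*1000).astype(np.float32))
    print(name,st[k],(cx,cy),(w,h),an); return l==k
for n,c in(('strip',(205,210)),('leaf',(302,191)),('bed',(293,217)),('ply',(263,230)),('rib',(202,216))): print(n,hsv[c[1],c[0]])
m=cv2.inRange(hsv,(5,120,90),(18,255,255)); rect(a,m,(205,210),.004,'strip')
m=cv2.inRange(hsv,(100,150,60),(125,255,255)); rect(a,m,(302,191),.028,'leaf')
m=cv2.inRange(hsv,(100,20,100),(125,110,200)); rect(a,m,(293,217),.015,'bed')
b=snap('wrist')
crop=a['img'][165:290,165:345,::-1]
cv2.imwrite('pics/c.png',cv2.resize(crop,None,fx=4.4,fy=4.4,interpolation=cv2.INTER_CUBIC))
E
```

```text
strip [ 14 137 222]
leaf [108 188 170]
bed [109  20 176]
ply [ 15   6 172]
rib [ 13 142 216]
strip [ 180  189   51   42 1377] (521.1714477539062, -28.573570251464844) (124.1032943725586, 84.1983413696289) 76.03352355957031
leaf [276 184  48  25 664] (567.4783325195312, -284.6868896484375) (126.81356811523438, 47.50288391113281) 77.64132690429688
bed [ 265  186   60   58 1869] (522.5853881835938, -274.87066650390625) (140.64227294921875, 150.40869140625) 77.38236236572266
```

View pics/c.png

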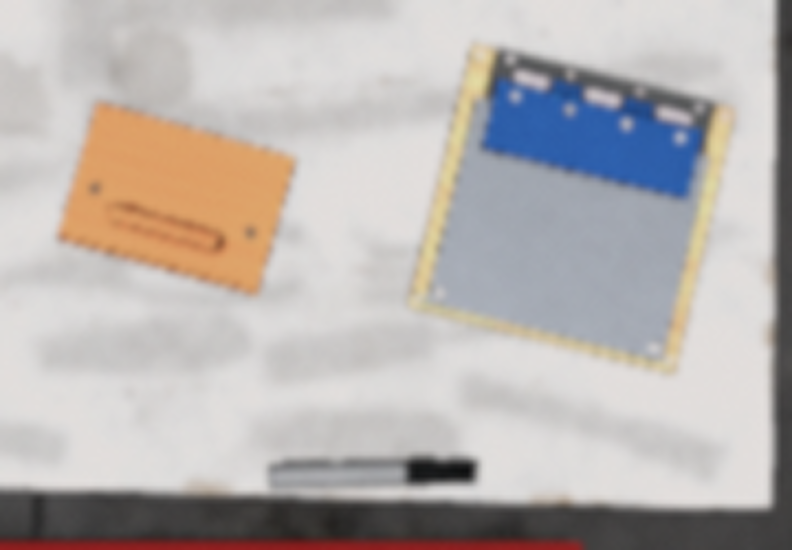

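```bash
cat >> h.py <<'E'
from scipy.spatial.transform import Rotation as Ro
def go(p,yaw):  # yaw = desired world angle (deg) of tool y, tool pointing down
    s=robot.read_state(); q=s['tool_rot']; R=Ro.from_quat(np.r_[q[1:],q[0]])
    y=np.array([np.cos(np.radians(yaw)),np.sin(np.radians(yaw)),0]); z=np.array([0,0,-1.])
    T=Ro.from_matrix(np.c_[np.cross(y,z),y,z])
    print('t',s['time'],'tcp',s['tcp_pos'].round(4),'F',s['wrist_force'].round(1),'w',round(s['grip_width'],4))
    Y=R.as_matrix()[:,1];print('yawY',np.degrees(np.arctan2(Y[1],Y[0])).round(2),'q',s['joint_pos'].round(2))
    print('turn',(R.inv()*T).as_rotvec().round(4),'shift',R.inv().apply(np.array(p)-s['tcp_pos']).round(4))
E
echo ok
```

```text
ok
```

drive_tool([
  [0,0,0.06,-0.02,-0.022,0,-1],
  [0,0,0.14,-0.044,-0.049,0,-1],
  [0,0,0.22,-0.068,-0.075,0,-1],
  [0,0,0.3,-0.092,-0.102,0,-1],
  [0,0,0.38,-0.116,-0.129,0,-1],
  [0,0,0.46,-0.14,-0.155,0,-1],
  [0,0,0.54,-0.165,-0.182,0,-1],
  [0,0,0.6,-0.19,-0.21,0,-1],
])

```text
time: 0.87
tcp_pos: [0.3329, 0.3746, 0.248]
tool_rot: [-0.0, 0.453, 0.892, -0.0]
wrist_force: [1.2, -0.0, 1.1]
grip_width: 0.0856
```

```bash
python3 -c "
from h import *
go([.502,-.024,.2],-14)"
```

```text
t 0.8667 tcp [0.3329 0.3746 0.248 ] F [ 1.2 -0.   1.1] w 0.0856
yawY 36.15 q [-1.21  0.14  0.27  2.   -0.04  1.01 -0.3 ]
turn [-4.000e-04  5.000e-04  8.752e-01] shift [-0.4216 -0.0985  0.0482]
```

drive_tool([
  [0,0,0.08,-0.036,-0.008,0.004,-1],
  [0,0,0.16,-0.072,-0.017,0.008,-1],
  [0,0,0.24,-0.108,-0.025,0.012,-1],
  [0,0,0.32,-0.144,-0.034,0.016,-1],
  [0,0,0.4,-0.18,-0.042,0.02,-1],
  [0,0,0.48,-0.216,-0.05,0.024,-1],
  [0,0,0.56,-0.252,-0.059,0.028,-1],
  [0,0,0.64,-0.288,-0.067,0.032,-1],
])

```text
time: 1.53
tcp_pos: [0.4488, 0.1007, 0.2162]
tool_rot: [-0.0, 0.712, 0.703, 0.0]
wrist_force: [1.0, 1.3, 0.2]
grip_width: 0.0853
```

```bash
python3 -c "
from h import *
go([.502,-.024,.2],-14)"
```

```text
t 1.5333 tcp [0.4488 0.1007 0.2162] F [1.  1.3 0.2] w 0.0853
yawY -0.74 q [-0.88  0.11  0.56  2.13 -0.07  0.92 -0.29]
turn [ 1.000e-04 -1.000e-04  2.314e-01] shift [-0.124   0.0548  0.0162]
```

drive_tool([
  [0,0,0.06,-0.031,0.014,0.004,-1],
  [0,0,0.12,-0.062,0.028,0.008,-1],
  [0,0,0.18,-0.093,0.042,0.012,-1],
  [0,0,0.231,-0.118,0.052,0.016,-1],
  [0,0,0.231,-0.124,0.055,0.016,-1],
  [0,0,0.231,-0.124,0.055,0.016,-1],
  [0,0,0.231,-0.124,0.055,0.016,-1],
  [0,0,0.231,-0.124,0.055,0.016,-1],
])

```text
time: 2.2
tcp_pos: [0.502, -0.0229, 0.2002]
tool_rot: [-0.0, 0.787, 0.616, 0.0]
wrist_force: [0.2, 0.3, -0.3]
grip_width: 0.0855
```

```bash
python3 - <<'E'
from h import *
a=snap('wrist','w1.png')
go([.502,-.024,.04],-14)
print(-np.array(a['R']).T@a['t'],np.array(a['R'])[2])
E
```

```text
t 2.25 tcp [ 0.502  -0.0228  0.2002] F [-0.1  0.  -0. ] w 0.0848
yawY -13.86 q [-0.67  0.23  0.68  2.07 -0.18  0.9  -0.13]
turn [-0.0002 -0.0006  0.0025] shift [-0.0013  0.0004  0.1602]
[0.52249569 0.05760602 0.32523776] [-0.07765221 -0.30971997 -0.94765166]
```

View pics/w1.png

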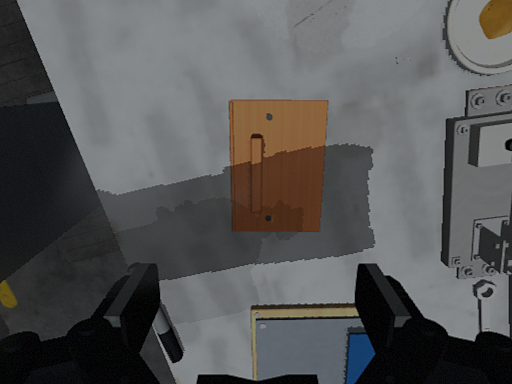

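The wrist view shows the strip over columns 230–328 and rows 99–232, with the rib at about (257,173). The jig's left corner is at the bottom, near (252,307).

```bash
python3 - <<'E'
from h import *
a=snap('wrist');hsv=cv2.cvtColor(a['img'],cv2.COLOR_RGB2HSV)
m=cv2.inRange(hsv,(4,110,40),(18,255,255));m[250:]=0;m[:,:200]=0;m[:,400:]=0
m=cv2.morphologyEx(m,3,np.ones((9,9)));n,l,st,c=cv2.connectedComponentsWithStats(m);k=1+st[1:,4].argmax()
cs,_=cv2.findContours((l==k).astype(np.uint8),0,1);q=cs[0][:,0]
P=np.array([ray(a,*p,.004)[:2]*1000 for p in q],np.float32)
(cx,cy),wh,an=cv2.minAreaRect(P);print(st[k],(cx,cy),wh,an)
th=np.radians(an-90) if abs(an)>45 else np.radians(an)
o=np.array([cx,cy])-20*np.array([np.cos(th),np.sin(th)]);print('origin',o,np.degrees(th))
for p in((257,137),(257,212)):print(ray(a,*p,.031))
c0=np.r_[o/1000,.031];d=.035*np.array([-np.sin(th),np.cos(th),0])
print('rib ends proj',proj(a,c0+d),proj(a,c0-d))
go([o[0]/1000,o[1]/1000,.06],np.degrees(th))
E
```

```text
[  229   101    99   131 12074] (521.1473999023438, -25.426307678222656) (128.21473693847656, 88.9323959350586) 76.17156982421875
origin [501.7270839  -20.64600157] -13.828430175781252
[0.51132517 0.0138949  0.031     ]
[ 0.49493453 -0.05278671  0.031     ]
rib ends proj [255.75579867 137.97728406] [255.81900866 214.19699047]
t 2.3 tcp [ 0.502  -0.0228  0.2003] F [ 0.9  0.2 -0.1] w 0.0854
yawY -13.86 q [-0.67  0.23  0.68  2.07 -0.18  0.9  -0.13]
turn [ 0.     -0.0007 -0.0006] shift [ 0.0019 -0.0008  0.1403]
```

drive_tool([
  [0,0,0,0.001,-0.001,0.035,-1],
  [0,0,0,0.001,-0.001,0.07,-1],
  [0,0,0,0.001,-0.001,0.1,-1],
  [0,0,0,0.001,-0.001,0.13,-1],
  [0,0,0,0.001,-0.001,0.15,-1],
  [0,0,0,0.001,-0.001,0.165,-1],
  [0,0,0,0.001,-0.001,0.175,-1],
  [0,0,0,0.001,-0.001,0.175,-1],
])

```text
time: 2.97
tcp_pos: [0.5004, -0.0208, 0.0239]
tool_rot: [-0.001, 0.787, 0.617, -0.001]
wrist_force: [-0.8, -0.5, -0.5]
grip_width: 0.0855
```

drive_tool([
  [0,0,0,0,0,0,-0.5],
  [0,0,0,0,0,0,0],
  [0,0,0,0,0,0,0.5],
  [0,0,0,0,0,0,1],
  [0,0,0,0,0,0,1],
  [0,0,0,0,0,0,1],
  [0,0,0,0,0,0,1],
  [0,0,0,0,0,0,1],
])

```text
time: 3.63
tcp_pos: [0.5007, -0.0207, 0.0245]
tool_rot: [-0.001, 0.787, 0.617, -0.0]
wrist_force: [-2.9, 0.7, 11.2]
grip_width: 0.0089
```

```bash
python3 -c "
from h import *
go([.502,-.0215,.1],-13.8)"
```

```text
t 3.6333 tcp [ 0.5007 -0.0207  0.0245] F [-2.9  0.7 11.2] w 0.0089
yawY -13.8 q [-0.47  0.53  0.48  2.17 -0.47  0.54  0.12]
turn [-0.0017 -0.0006  0.0001] shift [-0.0004  0.0013 -0.0756]
```

drive_tool([
  [0,0,0,0,0,-0.008,1],
  [0,0,0,0,0,-0.03,1],
  [0,0,0,0,0,-0.06,1],
  [0,0,0,0,0,-0.09,1],
  [0,0,0,0,0,-0.12,1],
  [0,0,0,0,0,-0.15,1],
  [0,0,0,0,0,-0.175,1],
  [0,0,0,0,0,-0.175,1],
])

```text
time: 4.3
tcp_pos: [0.5028, -0.0212, 0.2041]
tool_rot: [0.0, 0.787, 0.617, 0.003]
wrist_force: [1.7, 0.5, 0.3]
grip_width: 0.0088
```

```bash
python3 -c "
from h import *
go([.54,-.34,.2],-12.4)"
```

```text
t 4.3 tcp [ 0.5028 -0.0212  0.2041] F [1.7 0.5 0.3] w 0.0088
yawY -13.83 q [-0.69  0.23  0.7   2.07 -0.19  0.91 -0.12]
turn [ 0.0036 -0.0039 -0.025 ] shift [-0.3007  0.1123  0.0033]
```

drive_tool([
  [0.004,-0.004,-0.005,-0.02,0.007,0,1],
  [0.004,-0.004,-0.01,-0.05,0.019,0,1],
  [0.004,-0.004,-0.015,-0.085,0.032,0,1],
  [0.004,-0.004,-0.02,-0.12,0.045,0,1],
  [0.004,-0.004,-0.025,-0.155,0.058,0,1],
  [0.004,-0.004,-0.025,-0.19,0.071,0,1],
  [0.004,-0.004,-0.025,-0.225,0.084,0,1],
  [0.004,-0.004,-0.025,-0.25,0.094,0,1],
])

```text
time: 4.97
tcp_pos: [0.5334, -0.2898, 0.2033]
tool_rot: [0.0, 0.78, 0.626, -0.001]
wrist_force: [0.7, 0.7, -1.6]
grip_width: 0.0091
```

```bash
python3 -c "
from h import *
go([.54,-.34,.2],-12.4)"
```

```text
t 4.9667 tcp [ 0.5334 -0.2898  0.2033] F [ 0.7  0.7 -1.6] w 0.0091
yawY -12.51 q [-0.16  0.44  0.72  1.84 -0.34  0.99  0.49]
turn [-0.0007  0.0009 -0.002 ] shift [-0.0476  0.0173  0.0033]
```

drive_tool([
  [0,0,0,-0.025,0.01,0,1],
  [0,0,0,-0.048,0.017,0,1],
  [0,0,0,-0.06,0.017,0,1],
  [0,0,0,-0.06,0.017,0,1],
  [0,0,0,-0.06,0.017,0,1],
  [0,0,0,-0.06,0.017,0,1],
  [0,0,0,-0.06,0.017,0,1],
  [0,0,0,-0.06,0.017,0,1],
])

```text
time: 5.63
tcp_pos: [0.5375, -0.3507, 0.2034]
tool_rot: [-0.0, 0.779, 0.626, -0.0]
wrist_force: [-0.2, 0.2, -1.9]
grip_width: 0.0088
```

```bash
python3 - <<'E'
from h import *
a=snap('wrist','w2.png')
go([.54,-.34,.2],-12.4)
E
```

```text
t 5.6833 tcp [ 0.5374 -0.351   0.2034] F [-0.2 -0.5 -1.5] w 0.0088
yawY -12.43 q [-0.04  0.5   0.71  1.76 -0.37  1.02  0.59]
turn [-0.0005  0.0005 -0.0006] shift [0.0113 0.0001 0.0034]
```

View pics/w2.png

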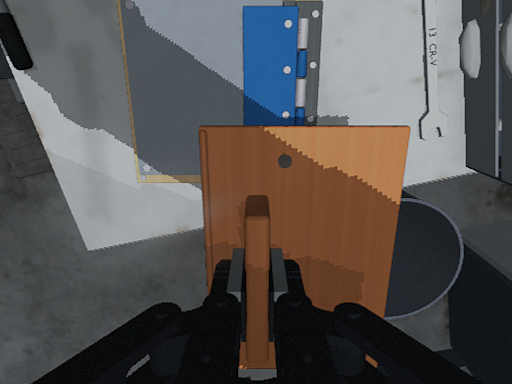

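The strip is held square: rib at about (258,280), plate over columns 200–410. It hides part of the jig. Only the leaf at (270,65) and the jig's right front corner at (137,182) show, so I'll back up about 55 mm to see both front corners and the leaf's left end.

drive_tool([
  [0,0,0,0.02,0,0,1],
  [0,0,0,0.045,0,0,1],
  [0,0,0,0.06,0,0,1],
  [0,0,0,0.06,0,0,1],
  [0,0,0,0.06,0,0,1],
  [0,0,0,0.06,0,0,1],
  [0,0,0,0.06,0,0,1],
  [0,0,0,0.06,0,0,1],
])

```text
time: 6.35
tcp_pos: [0.55, -0.2932, 0.2035]
tool_rot: [0.0, 0.78, 0.626, -0.0]
wrist_force: [0.0, 0.4, -1.8]
grip_width: 0.0088
```

```bash
python3 - <<'E'
from h import *
a=snap('wrist','w3.png')
go([.54,-.34,.2],-12.4)
E
```

```text
t 6.4 tcp [ 0.55   -0.2931  0.2034] F [ 0.3  1.  -0.9] w 0.0089
yawY -12.49 q [-0.14  0.47  0.71  1.8  -0.35  1.01  0.49]
turn [-0.0005  0.0007 -0.0016] shift [-0.0479  0.0004  0.0035]
```

View pics/w3.png

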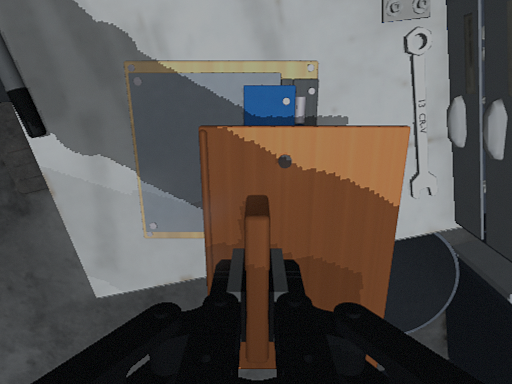

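Now visible: the base's front-left corner (125,62), front-right corner (145,238) and back-left corner (318,61), the leaf lip's left corner (244,86), and the strip's left end along row 127, columns 200–410.

```bash
cat > m.py <<'E'
from h import *
a=snap('wrist');hsv=cv2.cvtColor(a['img'],cv2.COLOR_RGB2HSV)
st=robot.read_state();q=st['tool_rot'];T=Ro.from_quat(np.r_[q[1:],q[0]])
def line(pts,z):
    P=np.array([ray(a,*p,z)[:2]*1000 for p in pts],np.float32)
    vx,vy,x,y=cv2.fitLine(P,cv2.DIST_HUBER,0,.01,.01).ravel();n=np.array([-vy,vx]);r=(P-[x,y])@n
    return np.array([x,y]),np.array([vx,vy]),abs(r).mean(),len(P)
def inter(l1,l2):
    A=np.c_[l1[1],-l2[1]];return l1[0]+l1[1]*np.linalg.solve(A,l2[0]-l1[0])[0]
yel=cv2.inRange(hsv,(15,60,60),(35,255,255));blue=cv2.inRange(hsv,(100,150,40),(125,255,255));cop=cv2.inRange(hsv,(4,110,40),(16,255,255))
first=lambda v:(np.flatnonzero(v)[0] if v.any() else None)
def rows(m,r,c0,c1):return [(c0+first(m[y,c0:c1])-.5,y) for y in r if m[y,c0:c1].any()]
def cols(m,c,r0,r1):return [(x,r0+first(m[r0:r1,x])-.5) for x in c if m[r0:r1,x].any()]
E
cat > m1.py <<'E'
from m import *
F=line(rows(yel,range(75,225),115,165),.010);L=line(cols(yel,range(135,310),50,75),.010)
Rr=[(x,r) for x in range(152,195) for r in [230+max(np.flatnonzero(yel[225:250,x]),default=-99)-4.5] if r>200];Rr=line(Rr,.010)
ll=line(rows(blue,range(92,120),230,270),.028);le=line(cols(blue,range(250,290),75,110),.028)
ang=lambda l:np.degrees(np.arctan2(l[1][1],l[1][0]))%180
for n,l in(('front',F),('left',L),('right',Rr),('lip',ll),('leafend',le)):print(n,ang(l).round(2),l[2:])
A=inter(F,L);B=inter(F,Rr);C=inter(ll,le);print('corners',A,B,'len',np.linalg.norm(A-B),'leaf corner',C)
d=(A-B)/np.linalg.norm(A-B);x=np.array([d[1],-d[0]]);print('jig yaw',np.degrees(np.arctan2(x[1],x[0])))
O=(A+B)/2+85*x;print('jig origin',O,'leaf corner in jig (expect 20,65)',(C-O)@x,(C-O)@d)
zt=st['tcp_pos'][2]-.0245+.004
e=line(cols(cop,range(215,400),110,140),zt)
rr=line(rows(cop,range(140,230),190,230),zt)
fr=line([(max(np.flatnonzero(cop[y,300:450]))+300.5,y) for y in range(140,240)],zt)
for n,l in(('end',e),('rear',rr),('front',fr)):print(n,ang(l).round(2),l[2:])
p,r=inter(e,fr),inter(e,rr);print('width',np.linalg.norm(p-r))
sx=(p-r)/np.linalg.norm(p-r);sy=np.array([-sx[1],sx[0]])
E_=(p+r)/2-65*sy-20*sx;print('strip yaw',np.degrees(np.arctan2(sx[1],sx[0])),'origin-tcp (strip axes)',(E_-st['tcp_pos'][:2]*1000)@np.c_[sx,sy])
E
python3 m1.py
```

```text
front 77.75 (np.float32(0.2618277), 150)
left 167.55 (np.float32(3.997388e-06), 175)
right 167.6 (np.float32(8.679955e-06), 43)
lip 76.83 (np.float32(2.4210241e-05), 28)
leafend 168.11 (np.float32(0.17865784), 40)
corners [ 458.9321 -170.8682] [ 423.24927 -335.1984 ] len 168.15968 leaf corner [ 556.42456 -213.3108 ]
jig yaw -12.251081
jig origin [ 524.155   -271.06998] leaf corner in jig (expect 20,65) 19.278389 63.291294
end 167.57 (np.float32(5.013278e-06), 185)
rear 77.8 (np.float32(0.1199806), 90)
front 77.46 (np.float32(0.11389408), 100)
width 88.66652
strip yaw -12.43315 origin-tcp (strip axes) [0.17557727 0.38317502]
```

```bash
python3 -c "
from h import *
go([.465,-.2597,.065],-12.4)"
```

```text
t 6.45 tcp [ 0.5501 -0.293   0.2034] F [ 0.   0.5 -1.5] w 0.0089
yawY -12.49 q [-0.14  0.47  0.71  1.8  -0.35  1.01  0.49]
turn [-0.0005  0.0007 -0.0015] shift [ 0.0142 -0.0902  0.1384]
```

drive_tool([
  [0,0,-0.0015,0.004,-0.025,0.01,1],
  [0,0,-0.0015,0.009,-0.055,0.03,1],
  [0,0,-0.0015,0.014,-0.085,0.05,1],
  [0,0,-0.0015,0.014,-0.09,0.075,1],
  [0,0,-0.0015,0.014,-0.09,0.1,1],
  [0,0,-0.0015,0.014,-0.09,0.125,1],
  [0,0,-0.0015,0.014,-0.09,0.138,1],
  [0,0,-0.0015,0.014,-0.09,0.138,1],
])

```text
time: 7.12
tcp_pos: [0.4638, -0.2597, 0.0633]
tool_rot: [-0.001, 0.779, 0.626, -0.002]
wrist_force: [-0.4, 0.2, -1.1]
grip_width: 0.0087
```

```bash
python3 - <<'E'
from h import *
go([.465,-.2597,.0415],-12.4)
a=snap('wrist');b=snap('scene')
cv2.imwrite('pics/d.png',cv2.resize(np.hstack([a['img'],cv2.resize(b['img'][190:310,220:380],(512,384),interpolation=2)])[:,:,::-1],(800,300),interpolation=cv2.INTER_AREA))
E
```

```text
t 7.1167 tcp [ 0.4638 -0.2597  0.0633] F [-0.4  0.2 -1.1] w 0.0087
yawY -12.43 q [-0.09  0.52  0.6   2.09 -0.47  0.66  0.62]
turn [-0.0042  0.0006 -0.0005] shift [0.0003 0.0012 0.0218]
```

View pics/d.png

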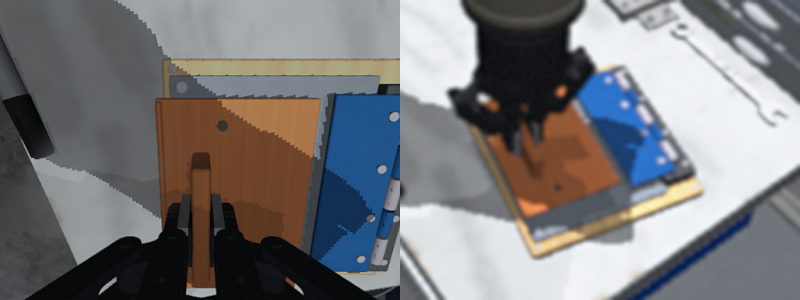

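The strip sits over the bed with its front edge (column 320 in the left half) about 12 px short of the leaf's lip (column 332), and parallel to it. Descending.

drive_tool([
  [-0.004,0,0,0,0.001,0.006,1],
  [-0.004,0,0,0,0.001,0.012,1],
  [-0.004,0,0,0,0.001,0.017,1],
  [-0.004,0,0,0,0.001,0.02,1],
  [-0.004,0,0,0,0.001,0.0215,1],
  [-0.004,0,0,0,0.001,0.0215,1],
  [-0.004,0,0,0,0.001,0.0215,1],
  [-0.004,0,0,0,0.001,0.0215,1],
])

```text
time: 7.88
tcp_pos: [0.4662, -0.2609, 0.0445]
tool_rot: [0.002, 0.78, 0.626, 0.001]
wrist_force: [-0.2, -0.6, -1.0]
grip_width: 0.0089
```

```bash
cat > m2.py <<'E'
from m import *
# relative y: strip left end vs leaf left end, along tool x axis
zt=st['tcp_pos'][2]-.0205
ex=line(cols(cop,range(210,390),90,200),zt)
lf=line(cols(blue,range(440,475),80,200),.028)
rr=line(rows(cop,range(160,230),190,230),zt)
c=st['tcp_pos'][:2]*1000;u=np.array([.2147,.9767])
for n,l in(('strip',ex),('leaf',lf)):
    x=l[0]+l[1]*((c-l[0])@l[1]); print(n,np.degrees(np.arctan2(l[1][1],l[1][0]))%180,l[2:],'y from tcp',(l[0]-c)@u)
go([.5109,-.2698,.0415],-12.4)
E
python3 m2.py; python3 -c "
from h import *
snap('wrist','e.png')"
```

```text
strip 167.58545 (np.float32(4.887477e-06), 180) y from tcp 65.47898624805524
leaf 167.58606 (np.float32(0.4625963), 35) y from tcp 66.74697718586042
t 7.9333 tcp [ 0.4662 -0.2609  0.0445] F [ 0.4 -0.3 -1.4] w 0.009
yawY -12.44 q [-0.06  0.55  0.57  2.1  -0.5   0.62  0.64]
turn [ 0.0034  0.0011 -0.0008] shift [0.0009 0.0456 0.0032]
```

View pics/e.png

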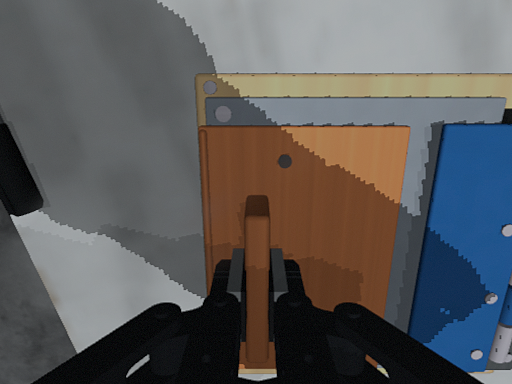

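The strip's front edge (column 410) is now about 30 px short of the lip (column 440). The left ends are level to about 1.3 mm (rows 125 and 122). The tool sits 3 mm high, so I lower it and correct before sliding.

drive_tool([
  [0.0034,0.001,0,0.001,0,0.0015,1],
  [0.0034,0.001,0,0.001,0,0.003,1],
  [0.0034,0.001,0,0.001,0,0.004,1],
  [0.0034,0.001,0,0.001,0,0.004,1],
  [0.0034,0.001,0,0.001,0,0.004,1],
  [0.0034,0.001,0,0.001,0,0.004,1],
  [0.0034,0.001,0,0.001,0,0.004,1],
  [0.0034,0.001,0,0.001,0,0.004,1],
])

```text
time: 8.65
tcp_pos: [0.4665, -0.2599, 0.0406]
tool_rot: [0.0, 0.78, 0.626, 0.0]
wrist_force: [0.5, -0.1, -0.3]
grip_width: 0.009
```

```bash
python3 m2.py
```

```text
strip 167.60948 (np.float32(6.067139e-06), 180) y from tcp 65.46593878485292
leaf 167.61223 (np.float32(2.208294), 35) y from tcp 65.65541016851992
t 8.7 tcp [ 0.4665 -0.2599  0.0406] F [ 0.4  0.3 -1.2] w 0.009
yawY -12.44 q [-0.06  0.56  0.57  2.1  -0.51  0.62  0.64]
turn [ 0.0002  0.     -0.0008] shift [-0.0001  0.0455 -0.0009]
```

drive_tool([
  [0,0,0,0,0.003,0,1],
  [0,0,0,0,0.008,0,1],
  [0,0,0,0,0.013,0,1],
  [0,0,0,0,0.018,0,1],
  [0,0,0,0,0.022,0,1],
  [0,0,0,0,0.025,0,1],
  [0,0,0,0,0.025,0,1],
  [0,0,0,0,0.025,0,1],
])

```text
time: 9.37
tcp_pos: [0.4909, -0.2653, 0.0405]
tool_rot: [0.0, 0.78, 0.626, -0.0]
wrist_force: [0.2, 0.6, -0.4]
grip_width: 0.0089
```

```bash
python3 m2.py
```

```text
strip 167.61453 (np.float32(1.3549937e-05), 180) y from tcp 65.51127371388712
leaf 167.67369 (np.float32(0.1378718), 35) y from tcp 65.76017243214883
t 9.4167 tcp [ 0.4906 -0.2653  0.0405] F [-0.3  0.2 -1.6] w 0.0091
yawY -12.45 q [-0.06  0.59  0.56  2.05 -0.51  0.65  0.63]
turn [-0.0002  0.0001 -0.0009] shift [-0.      0.0208 -0.001 ]
```

drive_tool([
  [0,0,0,0,0.003,0,1],
  [0,0,0,0,0.007,0,1],
  [0,0,0,0,0.011,0,1],
  [0,0,0,0,0.014,0,1],
  [0,0,0,0,0.016,0,1],
  [0,0,0,0,0.016,0,1],
  [0,0,0,0,0.016,0,1],
  [0,0,0,0,0.016,0,1],
])

```text
time: 10.08
tcp_pos: [0.5061, -0.2687, 0.0404]
tool_rot: [-0.0, 0.78, 0.626, -0.0]
wrist_force: [-0.0, -0.8, -1.7]
grip_width: 0.0091
```

drive_tool([
  [0,0,0,0,0.001,0,1],
  [0,0,0,0,0.002,0,1],
  [0,0,0,0,0.003,0,1],
  [0,0,0,0,0.004,0,1],
  [0,0,0,0,0.005,0,1],
  [0,0,0,0,0.005,0,1],
  [0,0,0,0,0.005,0,1],
  [0,0,0,0,0.005,0,1],
])

```text
time: 10.75
tcp_pos: [0.5097, -0.2696, 0.0401]
tool_rot: [-0.001, 0.78, 0.626, -0.001]
wrist_force: [-7.2, 1.6, 1.5]
grip_width: 0.0087
```

```bash
python3 m2.py
```

```text
strip 167.60007 (np.float32(6.2877198e-06), 180) y from tcp 65.46595588890314
leaf 160.90144 (np.float32(0.09524796), 9) y from tcp 65.61749781395196
t 10.8 tcp [ 0.5097 -0.2695  0.0401] F [-7.1  2.   2. ] w 0.0091
yawY -12.47 q [-0.06  0.61  0.56  2.   -0.51  0.67  0.62]
turn [-0.0028 -0.0005 -0.0013] shift [-0.      0.0012 -0.0014]
```

Contact with the stop: about 7 N, 1 mm from where I predicted it. Next a firmer push to seat it, then down.

drive_tool([
  [0,0,0,0,0.002,0,1],
  [0,0,0,0,0.003,0,1],
  [0,0,0,0,0.003,0,1],
  [0,0,0,0,0.003,0.001,1],
  [0,0,0,0,0.003,0.0015,1],
  [0,0,0,0,0.003,0.002,1],
  [0,0,0,0,0.003,0.0025,1],
  [0,0,0,0,0.003,0.003,1],
])

```text
time: 11.47
tcp_pos: [0.5098, -0.2696, 0.0393]
tool_rot: [-0.004, 0.78, 0.626, -0.001]
wrist_force: [-38.5, 21.3, 89.7]
grip_width: 0.0088
```

```bash
python3 m2.py; python3 -c "
from h import *
print(robot.read_state()['torque'])"
```

```text
strip 167.54729 (np.float32(0.0022995537), 180) y from tcp 65.52751189690646
leaf 160.98996 (np.float32(0.14396906), 10) y from tcp 65.69013536339817
t 11.5167 tcp [ 0.5098 -0.2696  0.0394] F [-34.7  17.3  75.5] w 0.0086
yawY -12.56 q [-0.05  0.61  0.56  2.   -0.51  0.68  0.62]
turn [-0.0069 -0.0044 -0.0028] shift [ 0.      0.0011 -0.0021]
[3.62754565 7.10845737 0.12337267]
```

Too hard (about 80 N), so I ease off to a firm but moderate press and level the tool.

drive_tool([
  [-0.003,-0.002,0,0,0.001,0.001,1],
  [-0.006,-0.004,0,0,0.0005,0.0007,1],
  [-0.006,-0.004,0,0,0.0005,0.0007,1],
  [-0.006,-0.004,0,0,0.0005,0.0007,1],
  [-0.006,-0.004,0,0,0.0005,0.0007,1],
  [-0.006,-0.004,0,0,0.0005,0.0007,1],
  [-0.006,-0.004,0,0,0.0005,0.0007,1],
  [-0.006,-0.004,0,0,0.0005,0.0007,1],
])

```text
time: 12.18
tcp_pos: [0.5096, -0.2695, 0.0395]
tool_rot: [-0.001, 0.78, 0.625, 0.0]
wrist_force: [-11.9, 6.5, 26.6]
grip_width: 0.0085
```

```bash
python3 m2.py; python3 -c "
from h import *
print(robot.read_state()['torque'])
a=snap('wrist');b=snap('scene')
cv2.imwrite('pics/f.png',np.hstack([cv2.resize(a['img'],(400,300)),cv2.resize(b['img'][190:310,220:380],(400,300),interpolation=2)])[:,:,::-1])"
```

```text
strip 167.49341 (np.float32(5.808287e-06), 180) y from tcp 65.45255159379404
leaf 161.45996 (np.float32(0.12183632), 9) y from tcp 65.78748651353281
t 12.2333 tcp [ 0.5096 -0.2695  0.0395] F [-11.4   6.4  25.2] w 0.009
yawY -12.58 q [-0.05  0.61  0.56  2.   -0.52  0.67  0.62]
turn [-0.0018 -0.0015 -0.0031] shift [ 0.      0.0013 -0.002 ]
[1.15176403 2.24754802 0.11945271]
```

View pics/f.png

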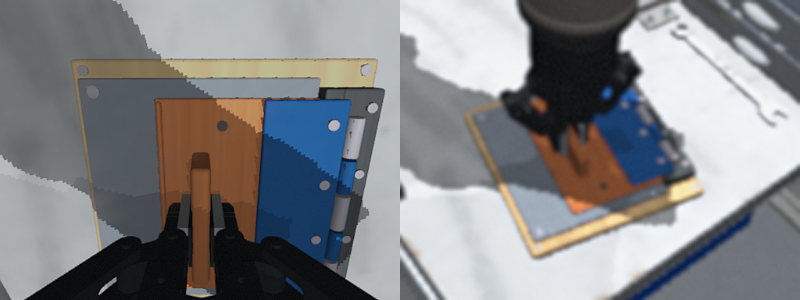

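The strip is under the leaf and the leaf lies level. The left ends coincide (row 99 in the wrist view). One numeric check of depth and squareness follows.

```bash
python3 - <<'E'
from m import *
ang=lambda l:np.degrees(np.arctan2(l[1][1],l[1][0]))%180
zt=.019
rear=line(rows(cop,range(145,225),190,230),zt)
lip=line(rows(blue,range(135,225),315,360),.028)
end=line(cols(cop,range(215,325),90,200),zt)
ply=line(cols(yel,range(110,460),60,110),.010)
for n,l in(('rear',rear),('lip',lip),('end',end),('ply',ply)):print(n,ang(l),l[0],l[2:])
x=np.array([.9767,-.2147])
print('rear->lip (58)',(lip[0]-rear[0])@x, 'ply->end (20)',(ply[0]-end[0])@np.array([-end[1][1],end[1][0]]))
C=inter(lip,ply);print('lip/ply corner',C,'expected',np.array([523.9,-272.2])+20*x+85*np.array([.2147,.9767]))
print(robot.read_state()['wrist_force'])
E
```

```text
rear 77.68072 [ 494.53094 -225.706  ] (np.float32(0.116853714), 80)
lip 77.518906 [ 551.2747  -233.36655] (np.float32(0.10554716), 90)
end 167.49341 [ 531.5983  -207.31622] (np.float32(5.05749e-06), 110)
ply 167.47067 [ 552.4941  -191.61212] (np.float32(0.023989264), 350)
rear->lip (58) 57.06636519470215 ply->end (20) 19.856476
lip/ply corner [ 560.14087 -193.31148] expected [ 561.6835 -193.4745]
[-11.1280895    5.27456106  24.88251534]
```

drive_tool([
  [-0.002,-0.001,0,0,0.0005,0.0009,1],
  [-0.002,-0.001,0,0,0.0005,0.0009,1],
  [-0.002,-0.001,0,0,0.0005,0.0009,1],
  [-0.002,-0.001,0,0,0.0005,0.0009,1],
  [-0.002,-0.001,0,0,0.0005,0.0009,1],
  [-0.002,-0.001,0,0,0.0005,0.0009,1],
  [-0.002,-0.001,0,0,0.0005,0.0009,1],
  [-0.002,-0.001,0,0,0.0005,0.0009,1],
])

```text
time: 13.05
tcp_pos: [0.5096, -0.2696, 0.0394]
tool_rot: [-0.001, 0.78, 0.625, 0.0]
wrist_force: [-9.1, 6.3, 26.6]
grip_width: 0.0084
```

```bash
python3 -c "
from h import *
go([.5096,-.2695,.0395],-12.4)
F=robot.read_state()['wrist_force']
if 15<F[2]<60: print(robot.close_job())"
```

```text
t 13.05 tcp [ 0.5096 -0.2696  0.0394] F [-9.1  6.3 26.6] w 0.0084
yawY -12.59 q [-0.05  0.61  0.56  2.   -0.52  0.67  0.62]
turn [-0.0004 -0.0016 -0.0033] shift [ 0.0001 -0.     -0.0001]
the job is handed in; nothing more can be done
None
```

I gripped the strip by its rib, slid its front edge under the leaf to the stop and pressed it onto the bed. I handed the job in at 13 s, still gripping it with about 27 N down and 11 N sideways, mostly toward the stop.

**Last checks** (before the final small press increase):
- **Depth:** the strip's rear edge to the leaf's lip measured 57.1 mm, against 58 mm when fully home. That agrees within the camera accuracy.
- **Ends in line:** the strip's left end was about 0.3 mm off the leaf's, and 19.9 mm from the base edge against 20 mm expected.
- **Square:** strip and jig edges agreed within 0.2°.
- **Flat:** the tool height, 39.4 mm at hand-in, matched the expected bed contact height of 39.5 mm.
- **Leaf:** it looked level in the last picture; I had no direct reading of its hinge angle.

**What disagreed or went wrong:**
- The stop was met about 1 mm earlier than predicted.
- The first press briefly reached about 100 N total at the wrist. That is under the 120 N limit, and I eased it off at once. That was the tool pressing through the strip. If it counts as the gripper's body pressing, it went over 40 N.
- The lip corner measured 1.5 mm from my earlier estimate.

I did not go near the marker, spanner or tin lid, but I did not re-measure their positions.

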